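# Close a dowelled case lid with a one-hand bar clamp and keep the pressure on

### The arm

A 7-joint arm with a two-finger parallel gripper is mounted at the origin on the work surface; the furniture and walls round the work are solid. World frame = base frame: x ahead of the robot, y to its left, z up, the work surface at z = 0. Lengths are in mm, angles in rad, forces in N, time in s.
With the tool pointing down it reaches from about 400 to 850 mm from the base axis. Payload 6.9 kg.
Tool frame: the origin (TCP) lies at the very end of the fingers, on their centre line; the grasp point (between the pads) lies 19 mm behind it; z points along the fingers, y is the line along which they close (so a half turn about z gives the same grasp; the last joint's range is limited). The gripper opens to 85 mm and grips with 20 to 120 N. Pads are 22 mm wide; open, the fingers measure 114 mm over their backs; the gripper's body (76 mm by 85 mm) begins 54 mm behind the grasp point. The pads swing forward as they close: fully open they stand 13 mm farther back than shut.
Start: joints at [-1.161, 0.507, -0.238, 1.5, 0.126, 1.149, -0.155], TCP at [187.583, 596.175, 231.275] pointing down, gripper open.
Joint ranges: [-3.08, 3.08], [-0.24, 2.05], [-1.43, 1.35], [0, 2.5], [-1.52, 4.66], [0.17, 1.96], [-2.89, 2.89]. Speed limits (rad/s): [2.39, 2.39, 3.14, 3.14, 3.14, 3.14, 3.14].

### API

Orientations are given as a rotation vector (axis times angle).
In Python, from bench import robot gives the robot as it stands.
- The arm moves only by the shell command python3 -m handwheel 'ROWS' [FORCE]. ROWS is a JSON object of lists of equal length, an entry for each row: "rotation": the turn, a rotation vector about the tool's x, y, z in units of 6 degrees (1.0 is 6 degrees), a list of three; "delta_pos": the shift along the tool's x, y, z in units of 40 mm (1.0 is 40 mm), a list of three; "gripper": the opening, from -1 (shut) to 1 (fully open). In form: {"rotation": [[wx, wy, wz], ...], "delta_pos": [[dx, dy, dz], ...], "gripper": [gripper, ...]}. A call has 1 to 10 rows; each row shifts and turns the commanded pose from where the row before left it, along the tool's axes as they then stand; what a row does not reach is not made up. A row lasts 1/8 s, in which the tool goes at most 62.5 mm and 10.7 degrees, less where a joint would pass 70% of its speed; a pose out of reach is approached as far as the arm can. A call is refused whole if a number of a shift passes 1 or a number of a turn 1, either way. A call with a gripper value outside its range is refused whole. The fingers move at their own pace and stop on an object; FORCE is the grip in N (left out, the last holds). Time passes only in rows, so rows that do not move let the fingers close. It gives the time, the measured TCP pose, the force, the opening and the grip force at its end, in the units of the state.
- robot.get_state(): the state, without advancing time (a new reading comes with each control period).
- robot.snapshot(name): name is "scene" or "top" or "wrist"; returns a dict with "pixels" (480x640x3 uint8, red, green, blue), "depth" (480x640 float32, mm along the optical axis (not along the pixel's ray), 0 where there is no reading), "vfov" (degrees; the focal length in pixels is half the picture's height over the tangent of half this angle, whatever the lens; pixels are square), "cx", "cy" (the principal point, pixels), "R" (3x3) and "t" (3): a world point X has camera coordinates R X + t. Camera axes: x right, y down, z forward; pixel columns grow to the right and rows downward; lengths in mm; the calibration is good to about 2 mm. A picture is of the moment at which its call begins.
- robot.hand_in(): hands the job in; it is judged then, once.
The state is a dict: "t": time; "qpos": joint angles; "dq": joint speeds; "joint_efforts": joint torques, N m; "ee_pos": TCP position; "ee_rot": TCP orientation; "force": force on the tool from outside, world axes, zero at the start; "ft_torque": the same for the moment, N m; "finger_gap": opening from 0.0 (shut) to 1.0 (fully open); "grip_force": force on a finger pad.
Only numpy, scipy, OpenCV 4.12 (cv2) and the standard library are available. Lean on these libraries where they do the work, as an engineer would, in place of code of your own. Each camera call takes 0.05 s, during which the arm holds its last target. There are 200 camera calls.

### The job

The lid of the small wooden case has been glued with dowels and still gapes: with the one-hand bar clamp on the board, squeeze the trigger towards the handle in repeated strokes, letting it spring out again between strokes and following the head as it creeps along the bar, until the two lid boards meet without a gap against the fence and the rubber cap of the jaw is firmly pressed in, roughly a third to a half of the way to flat. Never squash the rubber flat, and leave the open case, the tasting glass and the notebook where they are. Finish while holding: the trigger stays squeezed between the gripper's fingers, one on the handle and one on the trigger, and is not let go.

Things in the scene. Friction and masses are not known exactly. Their poses are not given: they have to be found in the camera images.
- clamp_board: plywood board 180 x 370 x 15 mm, fixed on the table. Origin: centre of its underside; its y axis runs along the clamp from the sliding head (-y, right) to the fence and fixed jaw (+y). A toothed steel bar (8 mm thick) runs along it at x = 0, 51 to 69 mm above the table, held by black posts at y = -166 and +163 mm, at most 77 mm high. Dark wooden fence, face at y = +135 mm
- clamp_head (a joint): how far the black sliding head has advanced along the bar (m), 0 to 0.085. A pawl lets it move only towards the fence (+y); about 5 N of rubbing. The head is 58 mm long, 33 mm wide, its top 81 mm above the table. The rubber meets the closed lid at 0.060
- clamp_handle: the head's fixed upright handle, 26 mm wide (x), 14 mm thick (y), from 81 up to 138 mm above the table. Origin: on the bar's centre plane, 15 mm above the table, 27 mm ahead (+y) of the handle's middle. For the squeeze one finger goes behind it
- handle_back (a point): point on the handle's back face (the -y side) at the height to squeeze, 108 mm above the table
- trigger_blade: black blade of the trigger in front (+y) of the handle, 24 mm wide (x), with a rounded swelling to squeeze; its top stays below 133 mm above the table. Origin: on the trigger's pivot, 27 mm above the table, 82 mm under the swelling. The other finger goes in front of it
- trigger_front (a point): point on the front (+y side) of the blade's swelling, the place to squeeze. At rest it is 63 mm in front of handle_back and 106 mm above the table; fully squeezed, 33 mm in front of it and 109 mm above the table
- trigger (a joint): trigger angle (rad): 0 sprung out, 0.36 fully in. Its spring takes 2 N (out) to 5 N (in). Squeezing in draws the head along by ratchet teeth 5 mm apart: a full stroke (30 mm) moves it 9 to 15 mm, so handle and blade close about evenly on a gripper that stands still. For a new stroke let it spring fully out: open to about 75 mm and move along with the head
- pad (a joint): how far the rubber cap on the moving jaw is pressed in (m): 0 free, 0.009 flat; 8 N per mm. Right is 0.003 to 0.005. Once the boards are shut a squeeze becomes pressure, up to about twice the gripping force less spring and rubbing: a stroke with 20 to 25 N of grip presses it in 3 to 4 mm; over 40 N, or many hard strokes, can squash it. Gripping harder gives more, so squeeze lightly
- pad_face (a point): centre of the rubber cap's front face (32 x 16 mm), which presses on the outer edge of loose_board, 25 mm above the table
- dowel_board: lid board 150 (x) x 55 (y) x 18 mm, reddish-brown wood, two brass hinge leaves, loose, lying on the clamping board against the fence. Origin: centre of its underside, axes as the clamping board's. Two 8 mm dowels stick 20 mm out of its -y edge
- loose_board: the other lid board, same size and axes, without hinges, loose, slid part way on to the dowels. Origin: centre of its underside. The joint is shut when its origin is 55 mm from that of dowel_board
- open_case: open reddish-brown wooden case without its lid, 150 x 110 x 65 mm, with corks in it, fixed; origin: centre of its underside. Not to be touched
- tasting_glass: stemmed glass 65 mm wide, 155 mm high, loose; origin: centre of its foot. Leave alone
- tasting_notebook: red notebook 96 x 142 x 14 mm, loose; origin: centre of its underside. Leave alone

How it is judged (in metres and radians):
On the way, in this order (a step that is already met when the one before it is completed fails the run):
1. the trigger is squeezed in for a first stroke (value of joint trigger above 0.2 rad and contact force between the fingers and trigger_blade above 1 N), for 0.1 s.
2. the trigger is let out again for a further stroke (value of joint trigger below 0.08 rad), for 0.1 s.
3. further strokes shut the joint and press the rubber in (value of joint pad above 0.0015 m and y of loose_board in the frame of dowel_board above -0.057 m), for 0.2 s.
At the end, for the whole second after the job is handed in: The lid boards lie flat and meet (gap under 2 mm) with dowel_board against the fence (within 2.5 mm), the rubber cap is pressed in by 1.5 to 7.5 mm, and the trigger is still squeezed (over 0.04 rad) between the fingers, which press on it with over 1.5 N and on the handle with over 1 N (all of step 3 and value of joint pad below 0.0075 m and angle between the y axis of loose_board and the y axis of dowel_board, either way round below 0.04 rad and y of dowel_board in the frame of clamp_board above 0.105 m and angle between each of loose_board, dowel_board's own z axis and vertical below 0.05 rad and value of joint trigger above 0.04 rad and contact force between the fingers and trigger_blade above 1.5 N and contact force between the fingers and clamp_handle above 1 N); the arm keeps its last pose, push and grip.
It fails at once if the rubber cap is squashed flat (pressed in over 8 mm) (value of joint pad above 0.008 m).
It fails at once if the tasting glass is moved over 20 mm or tipped (distance of tasting_glass from where it was at the start of the episode above 0.02 m or angle between tasting_glass's own z axis and vertical above 0.3 rad).
It fails at once if the notebook is moved over 20 mm (distance of tasting_notebook from where it was at the start of the episode above 0.02 m).
It fails at once if the arm strikes the open case (contact force between the arm and open_case above 3 N).
It also fails if it takes over 42 s, if anything falls off the work surface, if the arm or the gripper's body presses on something with over 40 N, if the wrist force passes 120 N, or if a joint passes its speed limit or range.

## Working session

There is one attempt and no reset: what is moved stays moved. The work goes in short steps, Python scripts to look and compute and a shell command to move; the robot and the scene stay as the last step left them, time stands still between calls to the robot, and variables do not carry over. Pictures are saved under pics/ and viewed, at most 10 in all, crops included, and the job is handed in when it is done.

```bash
ls; mkdir -p pics
cat > h.py <<'E'
import numpy as np, cv2
from bench import robot
def snap(n,f):
    s=robot.snapshot(n); cv2.imwrite(f'pics/{f}.png',s['pixels'][...,::-1]); np.savez(f'pics/{f}.npz',**{k:np.array(v) for k,v in s.items()}); return s
def w(s,u,v,d=None):
    f=240/np.tan(np.radians(float(s['vfov']))/2); d=s['depth'][int(v),int(u)] if d is None else d
    c=np.array([(u-s['cx'])/f*d,(v-s['cy'])/f*d,d]); return s['R'].T@(c-s['t'])
E
python3 - <<'E'
from h import *
st=robot.get_state(); print(st['t'],st['ee_pos'],st['ee_rot'],st['finger_gap'])
for n in('scene','top'): s=snap(n,n+'1'); print(n,s['vfov'],s['cx'],s['cy'],s['R'],s['t'])
E
```

```text
pics
0.0 [187.502086   595.68894679 230.4287805 ] [-4.76887184e-01 -3.10496241e+00  2.75323629e-03] 0.9964722249415205
scene 46.209025449380206 320.066593936852 228.24367188601195 [[ 0.72923401 -0.68420936  0.00867856]
 [-0.45437743 -0.49368311 -0.74149723]
 [ 0.5116238   0.53678165 -0.6708998 ]] [-423.44421941  273.40817198 1026.6652403 ]
top 53.03791096349528 320.7937805781102 243.38795952978134 [[-0.01461102 -0.99951926  0.02734534]
 [-0.98965777  0.01055296 -0.1430599 ]
 [ 0.14270255 -0.02915278 -0.98933619]] [ -71.840627    534.47001024 1022.31332651]
```

View pics/scene1.png

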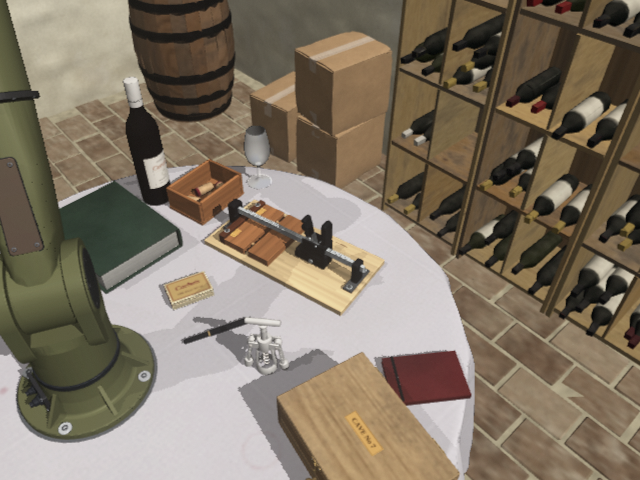

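View pics/top1.png

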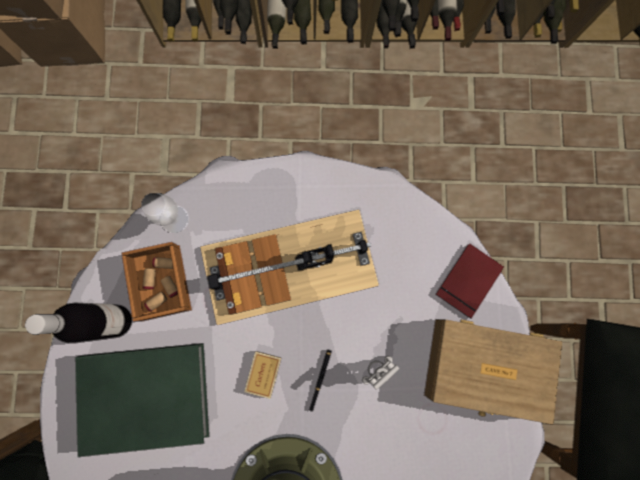

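The scene view shows the clamp with handle and trigger at about (307,228) and (325,236). In the top view the board runs from (210,285) to (370,248), with the handle and blade near (318,257). Next I'll measure from depth.

Run:
```python
from h import *
s=dict(np.load('pics/top1.npz')); f=240/np.tan(np.radians(float(s['vfov']))/2)
def cloud(s,u0,u1,v0,v1):
    f=240/np.tan(np.radians(float(s['vfov']))/2)
    V,U=np.mgrid[v0:v1,u0:u1]; D=s['depth'][v0:v1,u0:u1]
    c=np.stack([(U-s['cx'])/f*D,(V-s['cy'])/f*D,D],-1); return (c-s['t'])@s['R'],U,V
P,U,V=cloud(s,195,390,200,330)
z=P[...,2]
m=(z>8)&(z<24)
r=cv2.minAreaRect(P[m][:,:2].astype(np.float32)); print('board-ish',m.sum(),z[m].mean(),r)
m=(z>45)&(z<84); q=P[m][:,:2]; print('bar',m.sum(),q.mean(0)); print(cv2.fitLine(q.astype(np.float32),cv2.DIST_HUBER,0,.01,.01).ravel())
m=(z>95)&(z<160); print('tall'); 
for a,u,v in zip(P[m],U[m],V[m]): print(u,v,a.round(0)) if (u%2==0 and v%2==0) else 0
im=cv2.resize(s['pixels'][215:325,195:385,::-1],None,fx=4,fy=4,interpolation=cv2.INTER_CUBIC); cv2.imwrite('pics/topc.png',im)
s=dict(np.load('pics/scene1.npz'));P,U,V=cloud(s,285,345,205,275); z=P[...,2]; m=(z>100)&(z<150)
print('scene tall',m.sum())
for a,u,v in zip(P[m],U[m],V[m]): print(u,v,a.round(0)) if (u%3==0 and v%3==0) else 0
cv2.imwrite('pics/scenec.png',cv2.resize(s['pixels'][180:310,220:390,::-1],None,fx=4.5,fy=4.5,interpolation=cv2.INTER_CUBIC))
```

```text
board-ish 7920 14.194926560453748 ((487.695068359375, -6.791900634765625), (180.53416442871094, 370.71923828125), 12.84817123413086)
bar 1078 [485.47492277  -4.24131594]
[ 2.2107694e-01 -9.7525638e-01  4.8507550e+02 -1.3774760e+00]
tall
328 244 [519. -90. 132.]
330 244 [519. -94. 131.]
326 246 [515. -86. 133.]
328 246 [514. -90. 139.]
330 246 [514. -94. 134.]
326 248 [510. -86. 134.]
328 248 [510. -90. 139.]
330 248 [510. -94. 136.]
332 248 [511. -98. 132.]
326 250 [507. -86. 133.]
328 250 [506. -90. 137.]
330 250 [506. -94. 138.]
332 250 [506. -98. 136.]
302 252 [503. -38. 131.]
304 252 [504. -42. 129.]
306 252 [504. -46. 125.]
308 252 [506. -50. 112.]
326 252 [503. -86. 131.]
328 252 [502. -90. 136.]
330 252 [502. -94. 137.]
332 252 [502. -98. 134.]
302 254 [500. -38. 126.]
304 254 [499. -42. 132.]
306 254 [499. -46. 128.]
308 254 [501. -50. 115.]
310 254 [503. -54.  96.]
326 254 [501. -87. 114.]
328 254 [498. -90. 134.]
330 254 [498. -94. 133.]
332 254 [498. -98. 134.]
302 256 [496. -38. 123.]
304 256 [495. -42. 129.]
306 256 [496. -46. 125.]
308 256 [496. -50. 122.]
310 256 [499.
[... 796 characters left out ...]
120.]
309 225 [493. -58. 115.]
312 225 [503. -56. 107.]
324 225 [499. -97. 137.]
327 225 [ 502. -103.  139.]
330 225 [ 510. -103.  134.]
303 228 [483. -50. 107.]
306 228 [486. -57. 109.]
309 228 [493. -58. 106.]
312 228 [502. -58. 101.]
324 228 [497. -99. 131.]
327 228 [ 501. -103.  131.]
330 228 [ 511. -103.  125.]
306 231 [486. -57. 101.]
309 231 [491. -61. 101.]
324 231 [ 495. -101.  125.]
327 231 [ 499. -106.  126.]
330 231 [ 510. -104.  118.]
324 234 [ 493. -103.  119.]
327 234 [ 498. -107.  119.]
330 234 [ 510. -103.  109.]
321 237 [492. -96. 107.]
324 237 [ 495. -102.  109.]
327 237 [ 500. -105.  108.]
330 237 [ 511. -104.  100.]
324 240 [ 495. -102.  101.]
327 240 [ 500. -106.  100.]
```

View pics/topc.png

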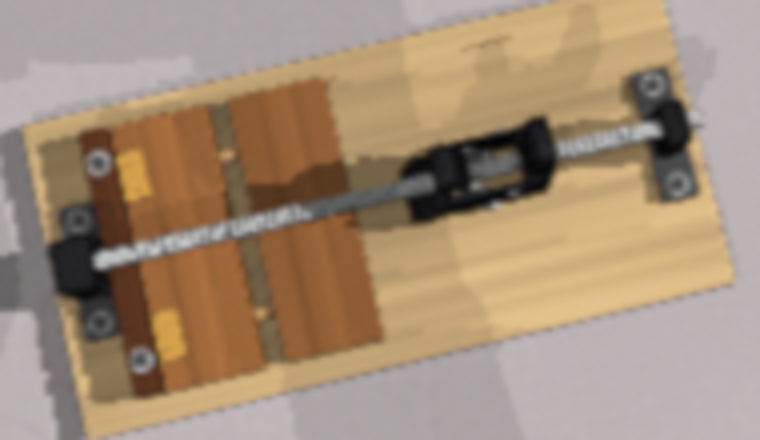

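View pics/scenec.png

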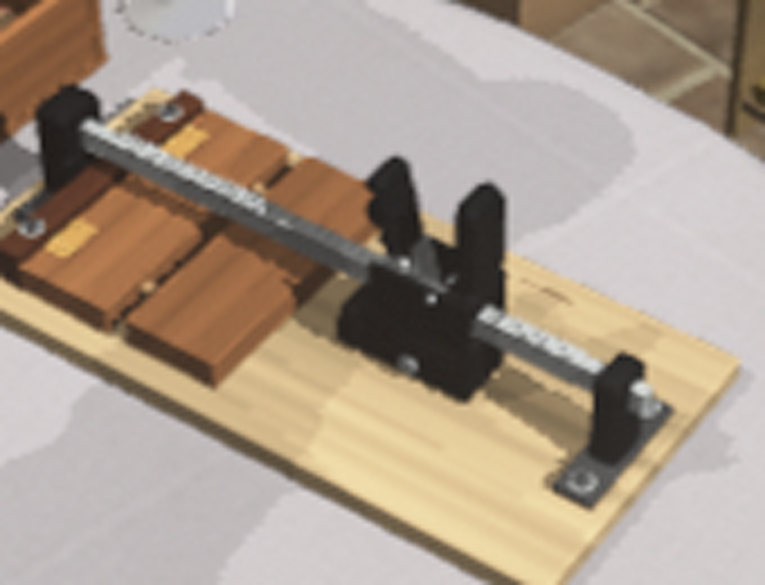

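Run:
```python
from h import *
from scipy.spatial.transform import Rotation as Ro
s=dict(np.load('pics/scene1.npz'));t=dict(np.load('pics/top1.npz'))
for n,u,v in(('bottle top',132,86),('bottle body',150,150),('glass',256,140),('glass foot',257,181)): print(n,w(s,u,v).round())
for n,u,v in(('bottle top',42,324),('body',100,322),('glass',160,208),('nb',470,280)): print(n,w(t,u,v).round())
c=np.array([487.7,-6.8]); ey=np.array([-.2215,.9752]); 
# candidate TCP at start: board y -63.5
p=c+ey*-63.5; print('target',p)
st=robot.get_state(); R=Ro.from_rotvec(st['ee_rot']).as_matrix(); print(R.round(3))
print('delta tool units',R.T@(np.r_[p,300]-st['ee_pos'])/40)
```

```text
bottle top [366. 360. 313.]
bottle body [363. 337. 163.]
glass [583. 229. 145.]
glass foot [588. 246.   9.]
bottle top [371. 366. 319.]
body [371. 339. 170.]
glass [611. 268.  64.]
nb [ 450. -416.   12.]
target [501.76525 -68.7252 ]
[[-0.954  0.3   -0.   ]
 [ 0.3    0.954 -0.002]
 [-0.    -0.002 -1.   ]]
delta tool units [-12.4796849  -13.49112087  -1.71506594]
```

```bash
python3 -m handwheel '{"rotation":[[0,0,0],[0,0,0],[0,0,0],[0,0,0],[0,0,0],[0,0,0]],"delta_pos":[[0,0,-1],[0,0,-1],[0,0,-1],[0,0,-1],[0,0,-0.6],[0,0,0]],"gripper":[1,1,1,1,1,1]}'
```

```text
t: 0.85
ee_pos: [187.6, 596.7, 416.7]
ee_rot: [0.477, 3.105, 0.005]
force: [-0.8, 0.3, -0.8]
finger_gap: 0.995
grip_force: 0.0
```

```bash
python3 -m handwheel '{"rotation":[[0,0,0],[0,0,0],[0,0,0],[0,0,0],[0,0,0],[0,0,0],[0,0,0],[0,0,0],[0,0,0],[0,0,0]],"delta_pos":[[-0.8,-0.9,0],[-0.8,-0.9,0],[-0.8,-0.9,0],[-0.8,-0.9,0],[-0.8,-0.9,0],[-0.8,-0.9,0],[-0.8,-0.9,0],[-0.8,-0.9,0],[-0.8,-0.9,0],[-0.8,-0.9,0]],"gripper":[1,1,1,1,1,1,1,1,1,1]}'
python3 - <<'E'
from h import *
print(robot.get_state()['qpos'])
E
```

```text
t: 2.1
ee_pos: [384.7, 154.9, 414.0]
ee_rot: [-0.477, -3.104, 0.002]
force: [0.2, 0.6, -0.1]
finger_gap: 1.001
grip_force: 0.0
[-0.4837053   0.06142517  0.04549557  1.63441855 -0.00281077  1.44771835
  0.82793221]
```

```bash
python3 -m handwheel '{"rotation":[[0,0,0],[0,0,0],[0,0,0],[0,0,0],[0,0,0],[0,0,-1],[0,0,-1],[0,0,-1],[0,0,-1],[0,0,-1]],"delta_pos":[[-0.9,-0.9,0],[-0.9,-0.9,0],[-0.9,-0.9,0],[-0.9,-0.9,0],[-0.9,-0.9,0],[0,0,0.8],[0,0,0.8],[0,0,0.8],[0,0,0.8],[0,0,0.8]],"gripper":[1,1,1,1,1,1,1,1,1,1]}'
cat > rep.py <<'E'
from h import *
from scipy.spatial.transform import Rotation as Ro
st=robot.get_state(); R=Ro.from_rotvec(st['ee_rot']).as_matrix(); c=np.array([487.7,-6.8]); ey=np.array([-.2215,.9752]); ex=np.array([.9752,.2215])
d=st['ee_pos'][:2]-c; print('board x,y',d@ex,d@ey,'z',st['ee_pos'][2],'yaw err',np.degrees(np.arcsin(np.cross(R[:2,1],ey))),R[:,1].round(3),'ax',R[:,2].round(3),'gap',st['finger_gap']*85,'F',st['grip_force'],st['force'],'q',st['qpos'].round(2),st['t'])
E
sleep 1; python3 rep.py 2>/dev/null; python3 -c "
from h import *
snap('wrist','wr1')"
```

```text
t: 3.35
ee_pos: [501.4, -68.9, 252.9]
ee_rot: [0.348, -3.12, -0.001]
force: [-0.1, -0.2, 0.4]
finger_gap: 1.003
grip_force: 0.0
board x,y -0.4368326782396831 -63.606035693070254 z 252.92430905850915 yaw err 0.07603944375890874 [-0.22   0.975  0.001] ax [-0.002  0.    -1.   ] gap 85.26263707894287 F 0.0 [-0.0840749  -0.16423747  0.36254   ] q [-0.04  0.31  0.17  1.77 -0.06  1.07  1.95] 3.35
```

View pics/wr1.png

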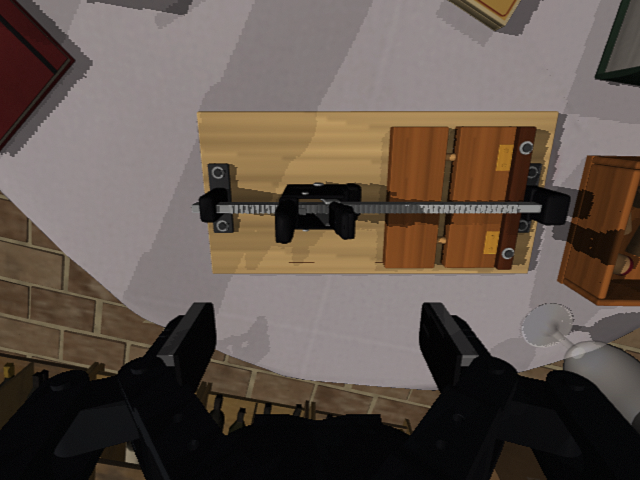

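The wrist view shows the handle top at about (286,222) and the blade at (345,220). Their midpoint is near column 316, which matches the finger centre line at about 317. I'll check this with wrist depth before going down.

Run:
```python
from h import *
s=dict(np.load('pics/wr1.npz'));f=240/np.tan(np.radians(float(s['vfov']))/2)
V,U=np.mgrid[170:280,190:400]; D=s['depth'][170:280,190:400]
P=(np.stack([(U-s['cx'])/f*D,(V-s['cy'])/f*D,D],-1)-s['t'])@s['R']
c=np.array([487.7,-6.8]); ey=np.array([-.2215,.9752]); ex=np.array([.9752,.2215])
y=(P[...,:2]-c)@ey; x=(P[...,:2]-c)@ex; z=P[...,2]
for a,b in((134,142),(124,133),(115,124),(104,110),(90,100)):
  m=(z>a)&(z<b)
  for g in(m&(y<-65),m&(y>-65)): print(a,b,g.sum(),'y',np.percentile(y[g],[2,50,98]).round(1) if g.any() else 0,'x',np.percentile(x[g],[2,50,98]).round(1) if g.any() else 0)
```

```text
134 142 480 y [-95.5 -89.2 -83.2] x [-14.4  -3.9   8. ]
134 142 0 y 0 x 0
124 133 93 y [-96.5 -89.5 -82.6] x [-15.7 -13.9   9.8]
124 133 421 y [-45.5 -40.1 -33.8] x [-13.6  -3.6   7.6]
115 124 69 y [-95.4 -86.4 -82.5] x [-15.7 -14.3   2.7]
115 124 113 y [-47.5 -46.1 -36.3] x [-14.5  -8.1   8. ]
104 110 37 y [-95.  -85.4 -82.5] x [-15.6 -14.1   3.8]
104 110 57 y [-50.2 -49.3 -37.3] x [-14.6  -9.4   5.3]
90 100 51 y [-95.5 -87.8 -82.5] x [-15.7 -14.7   3.1]
90 100 93 y [-53.1 -51.6 -42.6] x [-14.3  -7.2   7. ]
```

```bash
python3 -m handwheel '{"rotation":[[0,0,0],[0,0,0],[0,0,0],[0,0,0],[0,0,0],[0,0,0],[0,0,0]],"delta_pos":[[0.05,-0.02,0.8],[0,0,0.8],[0,0,0.8],[0,0,0.8],[0,0,0.6],[0,0,0.32],[0,0,0]],"gripper":[1,1,1,1,1,1,1]}' 20
python3 rep.py 2>/dev/null
```

```text
t: 4.28
ee_pos: [500.1, -70.2, 89.9]
ee_rot: [0.342, -3.121, -0.0]
force: [-0.5, -0.4, 0.6]
finger_gap: 1.001
grip_force: 0.0
board x,y -1.9460955045640382 -64.54133228633083 z 89.90756481887418 yaw err 0.3038518172762162 [-0.216  0.976  0.   ] ax [-0.002  0.    -1.   ] gap 85.10910566879892 F 0.0 [-0.48991844 -0.41080888  0.56864613] q [-0.    0.5   0.14  2.   -0.11  0.65  1.99] 4.275
```

```bash
python3 -m handwheel '{"rotation":[[0,0,0],[0,0,0],[0,0,0],[0,0,0],[0,0,0],[0,0,0]],"delta_pos":[[0,0,0],[0,0,0],[0,0,0],[0,0,0],[0,0,0],[0,0,0]],"gripper":[-0.3,-0.3,-0.3,-0.3,-0.3,-0.3]}' 20
python3 rep.py 2>/dev/null; python3 -c "
from h import *
snap('scene','s2')
im=cv2.imread('pics/s2.png'); cv2.imwrite('pics/s2c.png',cv2.resize(im[150:320,200:400],None,fx=3.5,fy=3.5,interpolation=cv2.INTER_CUBIC))"
```

```text
t: 5.03
ee_pos: [502.7, -72.6, 92.8]
ee_rot: [-0.339, 3.118, -0.005]
force: [-0.3, -6.9, 10.2]
finger_gap: 0.379
grip_force: 20.7
board x,y 0.09272180385603078 -67.46085841900342 z 92.75128243591902 yaw err 0.3694085819113979 [-0.215  0.977 -0.004] ax [ 0.006 -0.003 -1.   ] gap 32.17954196779881 F 20.678130984306335 [-0.32024753 -6.91809191 10.15473405] q [-0.    0.49  0.14  2.   -0.11  0.65  1.99] 5.025
```

View pics/s2c.png

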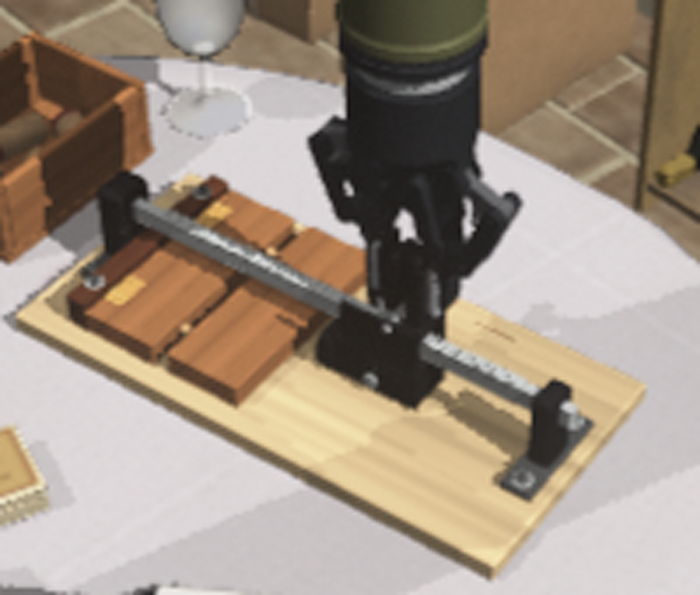

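The picture shows the fingers closed around handle and blade at about (405,290), with the boards still gaping at about (190,330). The opening reads 32 mm, so the first stroke is complete. Next I release and follow the head by 12.5 mm.

```bash
python3 -m handwheel '{"rotation":[[0,0,0],[0,0,0],[0,0,0],[0,0,0],[0,0,0],[0,0,0]],"delta_pos":[[0,0,0],[0,0.1,0],[0,0.1,-0.04],[0,0.11,0],[0,0,0],[0,0,0]],"gripper":[1,1,1,1,1,1]}' 20
python3 rep.py 2>/dev/null
python3 -m handwheel '{"rotation":[[0,0,0],[0,0,0],[0,0,0],[0,0,0],[0,0,0],[0,0,0]],"delta_pos":[[0,0,0],[0,0,0],[0,0,0],[0,0,0],[0,0,0],[0,0,0]],"gripper":[-0.3,-0.3,-0.3,-0.3,-0.3,-0.3]}' 20
python3 rep.py 2>/dev/null
```

```text
t: 5.82
ee_pos: [498.0, -58.3, 92.1]
ee_rot: [-0.343, 3.123, -0.0]
force: [0.3, -0.3, -0.4]
finger_gap: 1.002
grip_force: 0.0
board x,y -1.3377466397179467 -52.51545870933464 z 92.09044003454406 yaw err 0.2697523082402934 [-0.217  0.976 -0.   ] ax [ 0. -0. -1.] gap 85.16968692304067 F 0.0 [ 0.26143991 -0.29277495 -0.3781805 ] q [-0.03  0.49  0.14  2.01 -0.11  0.65  1.97] 5.825
t: 6.58
ee_pos: [499.5, -60.4, 93.4]
ee_rot: [-0.34, 3.12, -0.004]
force: [0.3, -5.8, 10.2]
finger_gap: 0.378
grip_force: 20.9
board x,y -0.3436455696363872 -54.91885945855582 z 93.41411649262727 yaw err 0.37147683619996225 [-0.215  0.977 -0.003] ax [ 0.004 -0.002 -1.   ] gap 32.12438038973436 F 20.912071466445923 [ 0.26463366 -5.77505597 10.20062704] q [-0.03  0.49  0.14  2.   -0.11  0.65  1.97] 6.575
```

```bash
python3 -m handwheel '{"rotation":[[0,0,0],[0,0,0],[0,0,0],[0,0,0],[0,0,0],[0,0,0]],"delta_pos":[[0,0,0],[0,0.1,0],[0,0.1,0],[0,0.11,0],[0,0,0],[0,0,0]],"gripper":[1,1,1,1,1,1]}' 20
python3 rep.py 2>/dev/null
python3 -m handwheel '{"rotation":[[0,0,0],[0,0,0],[0,0,0],[0,0,0],[0,0,0],[0,0,0]],"delta_pos":[[0,0,0],[0,0,0],[0,0,0],[0,0,0],[0,0,0],[0,0,0]],"gripper":[-0.3,-0.3,-0.3,-0.3,-0.3,-0.3]}' 20
python3 rep.py 2>/dev/null
```

```text
t: 7.32
ee_pos: [495.4, -46.2, 92.1]
ee_rot: [-0.343, 3.123, -0.0]
force: [0.2, 0.7, 0.1]
finger_gap: 1.0
grip_force: 0.0
board x,y -1.2148548962372105 -40.123120760302996 z 92.13781620441297 yaw err 0.26621426848993374 [-0.217  0.976 -0.   ] ax [ 0. -0. -1.] gap 85.03385875735638 F 0.0 [0.17454821 0.72479285 0.09139246] q [-0.05  0.49  0.14  2.02 -0.11  0.65  1.95] 7.325
t: 8.07
ee_pos: [496.5, -46.8, 93.3]
ee_rot: [-0.342, 3.12, -0.002]
force: [0.1, -1.8, 10.5]
finger_gap: 0.379
grip_force: 20.7
board x,y -0.3272518667904061 -40.97767159993803 z 93.2947864392733 yaw err 0.3004249542858411 [-0.216  0.976 -0.001] ax [ 0.003 -0.001 -1.   ] gap 32.175079281032126 F 20.735037624835968 [ 0.14221983 -1.78625482 10.51642681] q [-0.05  0.48  0.14  2.02 -0.11  0.65  1.95] 8.075
```

```bash
python3 -m handwheel '{"rotation":[[0,0,0],[0,0,0],[0,0,0],[0,0,0],[0,0,0],[0,0,0]],"delta_pos":[[0,0,0],[0,0.1,0],[0,0.12,0],[0,0.12,0],[0,0,0],[0,0,0]],"gripper":[1,1,1,1,1,1]}' 20
python3 rep.py 2>/dev/null
python3 -m handwheel '{"rotation":[[0,0,0],[0,0,0],[0,0,0],[0,0,0],[0,0,0],[0,0,0]],"delta_pos":[[0,0,0],[0,0,0],[0,0,0],[0,0,0],[0,0,0],[0,0,0]],"gripper":[-0.3,-0.3,-0.3,-0.3,-0.3,-0.3]}' 20
python3 rep.py 2>/dev/null; python3 -c "
from h import *
snap('scene','s3')
im=cv2.imread('pics/s3.png'); cv2.imwrite('pics/s3c.png',cv2.resize(im[180:300,200:350],None,fx=5,fy=5,interpolation=cv2.INTER_CUBIC))"
```

```text
t: 8.82
ee_pos: [492.4, -32.9, 92.1]
ee_rot: [-0.343, 3.123, -0.001]
force: [0.7, -0.3, 0.4]
finger_gap: 0.996
grip_force: 0.0
board x,y -1.1632881432243949 -26.53659284786134 z 92.14234019775739 yaw err 0.26262359939481866 [-0.217  0.976 -0.   ] ax [ 0. -0. -1.] gap 84.69666219792708 F 0.0 [ 0.6719504  -0.30820637  0.3668677 ] q [-0.08  0.48  0.14  2.03 -0.11  0.64  1.92] 8.825
t: 9.57
ee_pos: [494.4, -37.9, 94.0]
ee_rot: [-0.335, 3.119, -0.009]
force: [-0.3, -14.6, 14.8]
finger_gap: 0.498
grip_force: 18.3
board x,y -0.3791734481731854 -31.787463615780265 z 93.96214260397875 yaw err 0.521872415552768 [-0.213  0.977 -0.006] ax [ 0.005 -0.005 -1.   ] gap 42.34840157469624 F 18.267778605222702 [ -0.27678981 -14.55169751  14.76900576] q [-0.08  0.48  0.15  2.02 -0.11  0.64  1.92] 9.575
```

View pics/s3c.png

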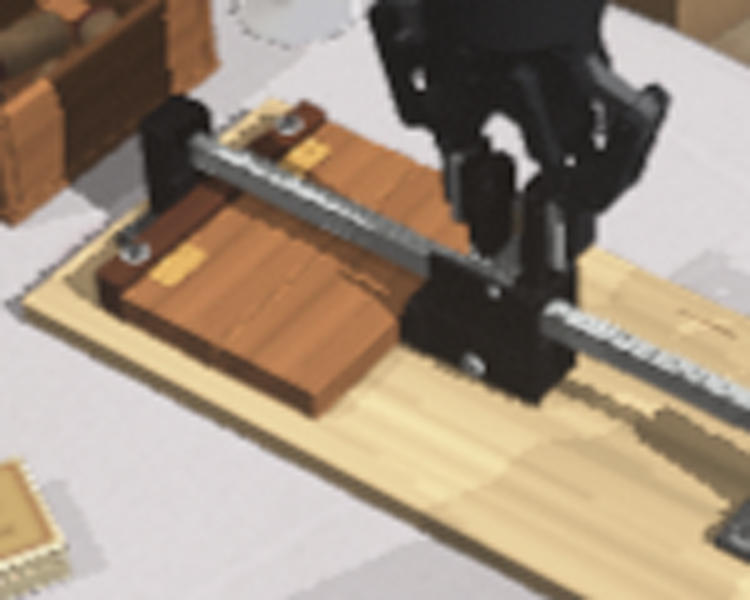

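The picture shows the two lid boards now touching, with a closed seam around (260,320). The stroke stalled at a 42 mm opening, so it has turned into pressure. I'll hold and see whether it settles.

```bash
python3 -m handwheel '{"rotation":[[0,0,0],[0,0,0],[0,0,0],[0,0,0]],"delta_pos":[[0,0,0],[0,0,0],[0,0,0],[0,0,0]],"gripper":[-0.3,-0.3,-0.3,-0.3]}' 20
python3 rep.py 2>/dev/null
python3 - <<'E'
from h import *
c=np.array([487.7,-6.8]); ey=np.array([-.2215,.9752]); ex=np.array([.9752,.2215])
for n in('scene1','s2','s3','top1'):
  s=dict(np.load(f'pics/{n}.npz'));f=240/np.tan(np.radians(float(s['vfov']))/2)
  V,U=np.mgrid[190:330,195:390]; D=s['depth'][190:330,195:390]
  P=(np.stack([(U-s['cx'])/f*D,(V-s['cy'])/f*D,D],-1)-s['t'])@s['R']
  y=(P[...,:2]-c)@ey; x=(P[...,:2]-c)@ex; z=P[...,2]
  m=(z>29)&(z<36)&(x<-30)&(x>-70)&(y<130); h,e=np.histogram(y[m],np.arange(-20,132,2)); print(n,'board tops y',dict(zip(e[:-1].astype(int),h)))
  m=(z>30)&(z<78)&(x<-12)&(x>-22)&(y<20)&(y>-130); print(' head side y',np.percentile(y[m],[1,3,50,97,99]).round(1),m.sum())
E
```

```text
t: 10.12
ee_pos: [494.4, -37.9, 94.0]
ee_rot: [-0.335, 3.119, -0.009]
force: [-0.3, -15.4, 14.9]
finger_gap: 0.5
grip_force: 18.3
board x,y -0.37953565286688395 -31.78575222436897 z 93.97368006413409 yaw err 0.5217384714827143 [-0.213  0.977 -0.006] ax [ 0.005 -0.005 -1.   ] gap 42.50270783363543 F 18.271254748106003 [ -0.34491703 -15.41059614  14.936316  ] q [-0.08  0.48  0.15  2.02 -0.11  0.64  1.92] 10.125
scene1 board tops y {np.int64(-20): np.int64(0), np.int64(-18): np.int64(0), np.int64(-16): np.int64(0), np.int64(-14): np.int64(0), np.int64(-12): np.int64(0), np.int64(-10): np.int64(0), np.int64(-8): np.int64(0), np.int64(-6): np.int64(0), np.int64(-4): np.int64(0), np.int64(-2): np.int64(0), np.int64(0): np.int64(0), np.int64(2): np.int64(0), np.int64(4): np.int64(0), np.int64(6): np.int64(4), np.int64(8): np.int64(14), np.int64(10): np.int64(14), np.int64(12): np.int64(10), np.int64(14): np.int64(11), np.int64(16): np.int64(15), np.int64(18): np.int64(8), np.int64(20): np.int64(12), np.int64(22): np.int64(12), np.int64(24): np.int64(9), np.int64(26): np.int64(14), np.int64(
[... 7211 characters left out ...]
4(84): np.int64(16), np.int64(86): np.int64(16), np.int64(88): np.int64(19), np.int64(90): np.int64(14), np.int64(92): np.int64(14), np.int64(94): np.int64(18), np.int64(96): np.int64(15), np.int64(98): np.int64(14), np.int64(100): np.int64(16), np.int64(102): np.int64(16), np.int64(104): np.int64(14), np.int64(106): np.int64(15), np.int64(108): np.int64(16), np.int64(110): np.int64(17), np.int64(112): np.int64(13), np.int64(114): np.int64(14), np.int64(116): np.int64(17), np.int64(118): np.int64(17), np.int64(120): np.int64(14), np.int64(122): np.int64(16), np.int64(124): np.int64(13), np.int64(126): np.int64(14), np.int64(128): np.int64(19)}
 head side y [-90.9 -88.5 -44.8  17.8  18.8] 105
```

```bash
python3 -m handwheel '{"rotation":[[0,0,0],[0,0,0],[0,0,0],[0,0,0],[0,0,0],[0,0,0]],"delta_pos":[[0,0,0],[0,0,0],[0,0,0],[0,0,0],[0,0,0],[0,0,0]],"gripper":[-0.3,-0.3,-0.3,-0.3,-0.3,-0.3]}' 23
python3 rep.py 2>/dev/null; python3 -c "
from h import *
snap('scene','s4')
im=cv2.imread('pics/s4.png'); cv2.imwrite('pics/s4c.png',cv2.resize(im[190:270,240:340],None,fx=7,fy=7,interpolation=cv2.INTER_CUBIC))"
```

```text
t: 10.88
ee_pos: [494.5, -38.4, 94.3]
ee_rot: [-0.334, 3.119, -0.01]
force: [-0.0, -16.5, 17.3]
finger_gap: 0.476
grip_force: 20.9
board x,y -0.372619901449698 -32.301255104599164 z 94.2501755774469 yaw err 0.5531212523648136 [-0.212  0.977 -0.007] ax [ 0.006 -0.006 -1.   ] gap 40.447251566641626 F 20.89700236916542 [ -0.03876357 -16.51885387  17.34849794] q [-0.08  0.48  0.15  2.02 -0.1   0.64  1.92] 10.875
```

View pics/s4c.png

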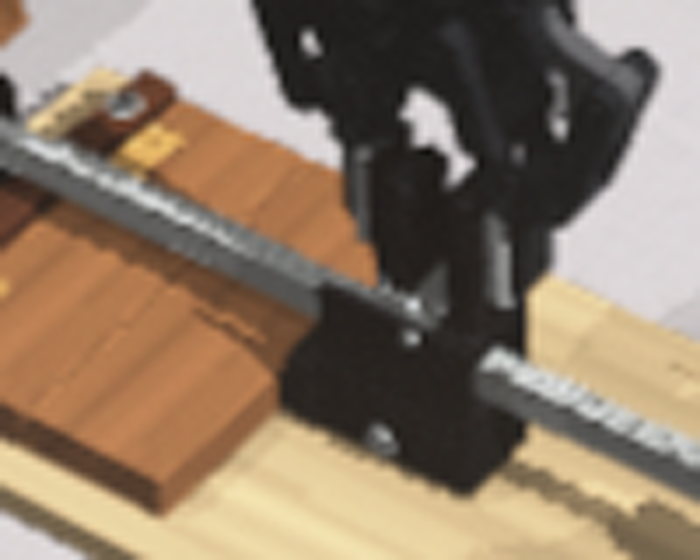

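The seam is closed around (110,350), and the jaw bears on the outer edge at about (290,370). Both fingers are on the handle and the blade. The extra 2.6 N of grip moved the head about 0.5 mm, as the 8 N/mm rubber would, so it is pressed in roughly 3.5 mm. I'm handing in while holding.

```bash
python3 -c "
from bench import robot
print(robot.hand_in())"
```

```text
the job is handed in; nothing more can be done
None
```

I handed the job in at about 11 s with the trigger still held at about 21 N: after four strokes the lid boards look shut in the pictures and the rubber is pressed in by an estimated 3.5 mm (worked out from forces, not measured), but no verdict came back.

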